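# Knock a stuck tube adapter out of its heating block

## Robot

A 6-joint arm with a two-finger parallel gripper is mounted at the origin on a cart in front of the work surface, level with it; the furniture and walls round the work are solid. World frame = base frame: x ahead of the robot, y to its left, z up, the work surface at z = 0. Lengths are in mm, angles in rad, forces in N, time in s.
With the tool pointing down it reaches from about 400 to 925 mm from the base axis. Payload 12.5 kg.
Tool frame: the origin (TCP) lies midway between the tips of the shut fingers; the grasp point (between the pads) lies 19 mm behind it (env.tcp_to_grasp is the distance from the TCP to the grasp point, in mm); z points along the fingers, y is the line along which they close (so a half turn about z gives the same grasp; the last joint's range is limited). The gripper opens to 95 mm and grips with 3 to 60 N. Pads are 20 mm wide; open, the fingers measure 119 mm over their backs; the gripper's body (75 mm by 180 mm) begins 59 mm behind the grasp point.
Start: joints at [-1.319, 0.491, 1.559, -0, 1.092, -0.106], TCP at [218.908, -585.428, 214.661] pointing down, gripper open.
Joint ranges: [-3.1, 3.1], [-0.84, 2.19], [0.05, 2.79], [-1.13, 4.28], [0.06, 2.93], [-2.69, 2.69]. Speed limits (rad/s): [2.22, 2.22, 2.79, 3.14, 3.14, 3.14].

## Interface

Orientations are given as [roll, pitch, yaw] about the fixed x, y, z axes, in that order (R = Rz(yaw) Ry(pitch) Rx(roll)).
In Python, from cell import env gives the robot as it stands. The module is installed in compiled form; this text tells all that it offers.
- The arm moves only by the tool step_arm, never from a script. Its argument "plan" is a list that holds one entry, the list of rows, each a list of 5 numbers: the shift along the tool's x, y, z in mm, then the turn about the tool's z in degrees, then the opening, from -1 (shut) to 1 (fully open). A call has 1 to 8 rows; each row is the pose to reach, as a shift and turn from the pose commanded when the call began, along the tool's axes at that moment; what a row does not reach only later rows make up. A row lasts 1/12 s, in which the tool goes at most 41.7 mm and 7.16 degrees, less where a joint would pass 70% of its speed; a pose out of reach is approached as far as the arm can. A call with a gripper value outside its range is refused whole. The fingers move at their own pace and stop on an object; the grip force is fixed at half the most. Time passes only in rows, so rows that repeat a pose let the fingers close. It gives the time, the measured TCP pose, the force, the opening and the grip force at its end, in the units of the state.
- env.state(): the state, without advancing time (a new reading comes with each control period).
- env.read_camera(name): name is "scene" or "top" or "wrist"; returns the picture (480x640x3 uint8, blue, green, red); there is no depth.
- env.get_calibration(name): a dict with "K" (3x3 intrinsics, pixels), "D" ([k1, k2, p1, p2, k3] as OpenCV has them; the pictures are not rectified), "extrinsics" (4x4, takes a point from world to camera coordinates). Camera axes: x right, y up, looking along -z (the intrinsics and any distortion apply to the point x, -y, -z); pixel columns grow to the right and rows downward; lengths in mm; the calibration is good to about 2 mm. A picture is of the moment at which its call begins: read the wrist's pose just before it. get_calibration takes no time and is no camera call; for the wrist camera it gives the pose at the moment of the call.
- env.job_done(): hands the job in; it is judged then, once.
The state is a dict: "t": time; "joints": joint angles; "qvel": joint speeds; "tau": joint torques, N m; "eef_pos": TCP position; "tcp_rot": TCP orientation; "ft_force": force on the tool from outside, world axes, zero at the start; "moment": the same for the moment, N m; "opening": opening from 0.0 (shut) to 1.0 (fully open); "grip_force": force on a finger pad.
Only numpy, scipy, OpenCV 4.12 (cv2) and the standard library are available. Lean on these libraries where they do the work, as an engineer would, in place of code of your own. Each camera call takes 0.05 s, during which the arm holds its last target. There are 200 camera calls.

## Task

The blue tube adapter is stuck in its aluminium heating block: set the block, the same way up, on the knock-out stand so that the upright brass post enters the hole in the middle of the block's underside (the post stands slightly off the stand's centre, so feel for the hole gently), and press the block gently straight down until it sits fully on the stand's round seat and the adapter is pushed up. Then lift the adapter out and stand it upright in the steel tray, leaving the block seated on the stand. Leave the beaker and the black marker where they are, and never push the block, the adapter or the stand hard.

Things in the scene. Friction and masses are not known exactly. Their poses are not given: they have to be found in the camera images.
- block_mid (a point): Centre of the aluminium heating block (loose, 0.33 kg, 66 mm along its x, 56 along its y, 38 high; the point is half-way up). z is up. It stands on the worktop and can be gripped from above across its 56 mm width. In the middle of its top is a well, 31.5 mm wide and 24 mm deep, that holds the blue adapter.
- block_hole (a point): Centre of the hole's mouth in the block's underside, 19 mm straight below block_mid. The hole (14 mm wide, mouth chamfered by 1.5 mm) runs straight up through the 14 mm thick floor of the well to the adapter's bottom.
- adapter_mid (a point): Centre of the blue tube adapter (loose, 30 g, a cylinder 30 mm wide and 24 mm high, closed bottom, 13 mm wide bore open at the top; z is its axis, up; the point is half-way up). At the start it is fully down in the well, its top flush with the block's top, so it cannot be gripped.
- adapter_bottom (a point): Centre of the adapter's underside. Three sprung balls in the well's wall, 9 mm above the well's floor, sit in a groove of the adapter: it takes about 7 to 14 N from below to snap it off them, then 2 to 5 N to slide it on; once its underside has passed them (about 10 mm up) it is loose. The block's own weight is not enough.
- stand_seat (a point): Centre of the top of the knock-out stand's round steel seat (44 mm wide, 25 mm above the worktop, on a grey base plate 80 x 80 x 8 mm, fixed). z is up. A rigid brass post rises from the seat. With the block fully down on the seat the post has lifted the adapter 14 mm, so it stands 14 mm proud of the block's top and can be gripped there.
- stand_top (a point): Point 28 mm above the seat's centre, level with the tip of the post. The post is 8 mm thick, its tip bevelled to 5 mm over the last 2.5 mm. Its axis stands 6.5 mm to the side of this point, in a direction that differs each time and is not reported: find it by feel or by eye.
- tray: Steel instrument tray (loose, 0.28 kg, 113 x 203 x 28 mm, 113 along its x and 203 along its y; inside 96 x 186 mm, floor 2 mm thick, walls 26 mm high). Origin: centre of its underside.
- beaker: Clear plastic beaker, 52 mm wide and 68 mm high, a bystander behind the stand. Origin: centre of its underside.
- marker_black: Black-capped marker pen lying on the worktop, 133 x 15 x 17 mm, a bystander. Origin: underside of its middle.

How it is judged:
By the outcome, as a careful person would: the job done as asked, in the order asked, and still so for the second after the job is handed in, with the robot touching nothing.
It also fails if it takes over 64 s, if anything falls off the work surface, if the arm or the gripper's body presses on something with over 40 N, if the wrist force passes 120 N, or if a joint passes its speed limit or range.

## Working session

There is one attempt and no reset: what is moved stays moved. The work goes in short steps, Python scripts to look and compute and a tool call to move; the robot and the scene stay as the last step left them, time stands still between calls to the robot, and variables do not carry over. Pictures are saved under pics/ and viewed, at most 10 in all, crops included, and the job is handed in when it is done.

Besides the shell and the picture viewer there is one more tool, called after "Emit:" as a command line: name --argument value ..., lists and objects as JSON in quotes. step_arm: Moves the arm, as the interface text tells. Its arguments: {"type":"object","properties":{"plan":{"type":"array"}},"required":["plan"]}

```bash
mkdir -p pics; cat > h.py <<'E'
from cell import env
import numpy as np, cv2
def cal(n):
    c=env.get_calibration(n); return np.array(c["K"],float),np.array(c["D"],float),np.array(c["extrinsics"],float)
F=np.diag([1.,-1,-1])
def ray(n,uv,C=None):
    K,D,E=C or cal(n)
    p=cv2.undistortPoints(np.array([[uv]],float),K,D)[0,0]
    R=E[:3,:3];d=R.T@F@np.array([p[0],p[1],1]);o=-R.T@E[:3,3];return o,d
def atz(n,uv,z,C=None):
    o,d=ray(n,uv,C);return o+d*(z-o[2])/d[2]
def proj(n,P,C=None):
    K,D,E=C or cal(n)
    P=np.atleast_2d(P).astype(float);c=(P@E[:3,:3].T+E[:3,3])@F
    return cv2.projectPoints(c,np.zeros(3),np.zeros(3),K,D)[0][:,0]
E
python3 - <<'E'
from h import *
for n in("top","scene"):
    cv2.imwrite(f"pics/{n}0.png",env.read_camera(n))
    K,D,E=cal(n);print(n,K.round(1).tolist(),D,(-E[:3,:3].T@E[:3,3]).round(),(E[:3,:3]).round(2).tolist())
s=env.state();print(s)
E
```

```text
top [[516.3, 0.0, 314.2], [0.0, 516.3, 230.9], [0.0, 0.0, 1.0]] [0.03707647 0.         0.         0.         0.        ] [ 279. -151. 1351.] [[-0.02, -1.0, -0.01], [0.99, -0.02, 0.17], [-0.17, -0.01, 0.99]]
scene [[451.8, 0.0, 314.9], [0.0, 451.8, 239.9], [0.0, 0.0, 1.0]] [0.0274598 0.        0.        0.        0.       ] [ -99. -851.  628.] [[0.76, -0.65, -0.01], [0.35, 0.4, 0.85], [-0.55, -0.64, 0.53]]
{'t': 0.1, 'joints': array([-1.31857306e+00,  4.91477383e-01,  1.55940973e+00,  2.53757304e-05,
        1.09168632e+00, -1.05604887e-01]), 'qvel': array([-0.00035503, -0.00220376, -0.00237577, -0.00017766, -0.00013468,
       -0.00014512]), 'tau': array([ 3.57057375e-03, -6.13625407e+01, -2.58606452e+01,  6.94282958e-02,
        4.70296293e-02, -3.47194316e-05]), 'eef_pos': array([ 218.86912253, -585.18769438,  214.1264777 ]), 'tcp_rot': array([-3.14061971e+00, -1.25764679e-04,  3.57816386e-01]), 'ft_force': array([ 0.24413235, -0.70290944, -0.15882795]), 'moment': array([-0.01772053, -0.01931286,  0.0141072 ]), 'grip_force': 0.0, 'opening': 1.002621586485684}
```

View pics/top0.png

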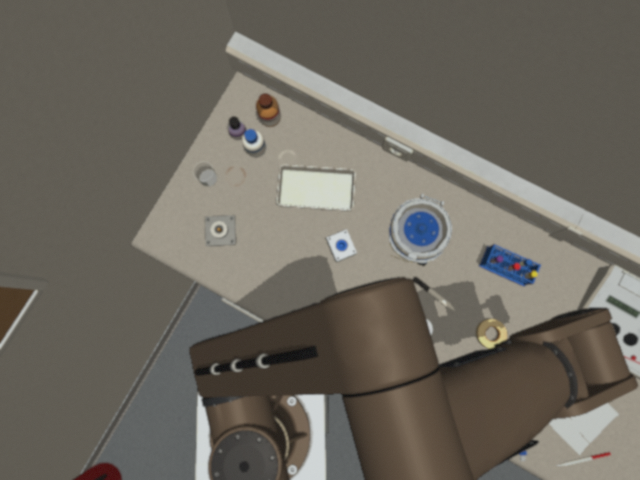

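View pics/scene0.png

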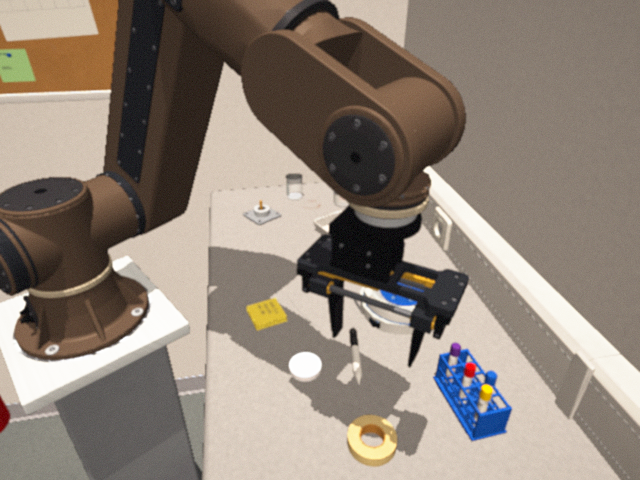

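The top view shows the block at about (342,245), the stand at (220,230) with the post at about (219,229), the tray at (317,188), the beaker at (206,175) and the marker near (432,293).

```bash
python3 - <<'E'
from h import *
im=cv2.imread("pics/top0.png")
C=cal("top")
for nm,uv,z in(("block",(342,245),38),("stand",(220,230),25),("tray",(317,188),28),("beaker",(206,175),34)):
    print(nm,atz("top",uv,z,C).round(1))
a=im[210:280,310:375];b=im[200:260,190:250];c=im[150:220,265:365]
cv2.imwrite("pics/crop.png",np.hstack([cv2.resize(a,(400,430),interpolation=2),cv2.resize(b,(400,430),interpolation=2)]))
# block contour
hs=cv2.cvtColor(im,cv2.COLOR_BGR2HSV)
m=((hs[...,2]>195)).astype(np.uint8);m|=((hs[...,0]>100)&(hs[...,0]<125)&(hs[...,1]>120)).astype(np.uint8)
for x0,y0,x1,y1,z,n in((322,225,362,268,38,"block"),(265,155,365,220,28,"tray")):
    mm=np.zeros_like(m);mm[y0:y1,x0:x1]=m[y0:y1,x0:x1]
    cs,_=cv2.findContours(mm,0,2);c=max(cs,key=cv2.contourArea)
    W=np.array([atz("top",p[0],z,C)[:2] for p in c],np.float32);print(n,cv2.minAreaRect(W))
    print(cv2.boundingRect(c))
E
```

```text
block [ 464.7 -213.5   38. ]
stand [512.5 102.8  25. ]
tray [ 619.1 -152.3   28. ]
beaker [658.9 139.5  34. ]
block ((465.559326171875, -212.05235290527344), (61.348087310791016, 52.80665588378906), 22.11432647705078)
(330, 232, 25, 27)
tray ((615.4700927734375, -148.80392456054688), (178.96900939941406, 91.10759735107422), 84.6168212890625)
(281, 171, 70, 38)
```

View pics/crop.png

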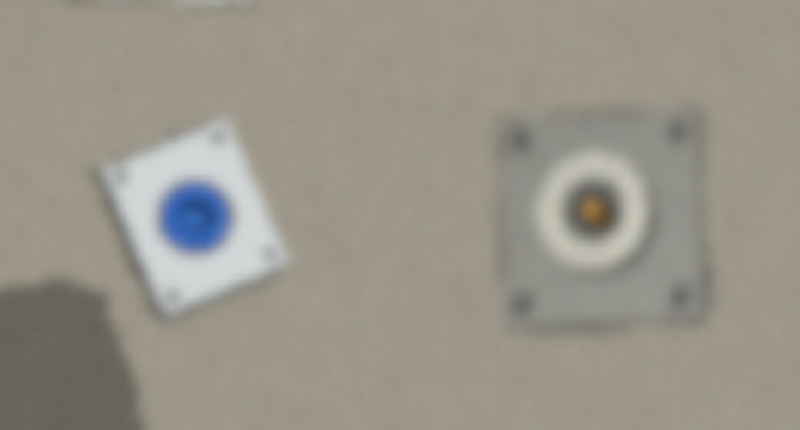

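The crop shows the block rotated about 22° with the blue adapter in it. The stand's post is close to the ring's centre. I'll fly over the block, then the stand, to measure both with the wrist camera from the same relative pose.

Emit:
step_arm --plan '[[[36,-26,0,0,1],[72,-52,0,0,1],[108,-79,0,0,1],[140,-102,0,0,1],[172,-125,0,0,1],[204,-149,0,0,1],[236,-172,0,0,1],[268,-195,0,0,1]]]'

```text
t: 0.77
eef_pos: [402.3, -306.9, 214.6]
tcp_rot: [-3.141, 0.0, 0.358]
ft_force: [0.4, -1.3, 0.1]
opening: 1.0
grip_force: 0.0
```

Emit:
step_arm --plan '[[[31,-23,0,0,1],[62,-45,0,-1,1],[93,-68,0,-1.6,1],[93,-68,0,-1.6,1],[93,-68,0,-1.6,1],[93,-68,0,-1.6,1]]]'

```text
t: 1.27
eef_pos: [464.8, -212.7, 214.5]
tcp_rot: [-3.141, 0.0, 0.386]
ft_force: [0.7, 0.0, 0.2]
opening: 1.0
grip_force: 0.0
```

```bash
python3 - <<'E'
from h import *
s=env.state();print(s["t"],s["eef_pos"],s["tcp_rot"],s["joints"])
C=cal("wrist");im=env.read_camera("wrist");cv2.imwrite("pics/w_block.png",im)
K,D,E=C;print(K,D,(-E[:3,:3].T@E[:3,3]).round(1),E[:3,:3].round(3).tolist())
np.savez("wb.npz",K=K,D=D,E=E,p=s["eef_pos"],r=s["tcp_rot"])
E
```

```text
1.2667 [ 464.78330889 -212.69429979  214.46148503] [-3.14147537e+00  3.73271358e-04  3.86396229e-01] [-5.58335332e-01  3.30199591e-01  1.83373211e+00 -2.81846999e-04
  9.77974733e-01  6.26222293e-01]
[[425.93830393   0.         315.34432418]
 [  0.         425.93830393 240.97122537]
 [  0.           0.           1.        ]] [-0.01756132  0.          0.          0.          0.        ] [ 538.6 -183.5  383.1] [[0.377, -0.926, -0.0], [0.888, 0.361, -0.284], [0.263, 0.107, 0.959]]
```

View pics/w_block.png

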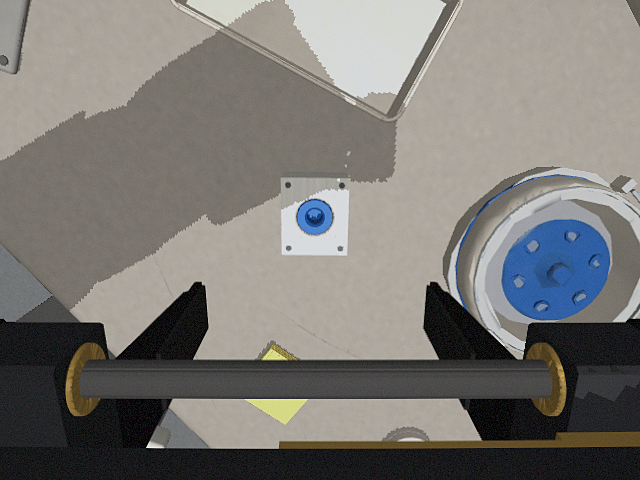

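The wrist view shows the block square-on: corners at about (281,177), (348,177), (349,256) and (281,256), adapter at (315,217). Next I'll look at the stand the same way.

Emit:
step_arm --plan '[[[20,-34,0,0,1],[40,-68,0,0,1],[60,-101,0,0,1],[80,-135,0,0,1],[100,-168,0,0,1],[120,-202,0,0,1],[140,-236,0,0,1],[152,-256,0,0,1]]]'

```text
t: 1.98
eef_pos: [509.7, 83.3, 214.6]
tcp_rot: [-3.141, -0.0, 0.385]
ft_force: [0.5, 0.5, 0.1]
opening: 0.999
grip_force: 0.0
```

Emit:
step_arm --plan '[[[11,-18,0,0,1],[11,-18,0,0,1],[11,-18,0,0,1],[11,-18,0,0,1]]]'

```text
t: 2.32
eef_pos: [512.9, 101.1, 214.5]
tcp_rot: [3.141, 0.0, 0.384]
ft_force: [-1.1, 0.6, -0.0]
opening: 1.0
grip_force: 0.0
```

```bash
python3 - <<'E'
from h import *
s=env.state();print(s["t"],s["eef_pos"],s["tcp_rot"],s["joints"])
C=cal("wrist");im=env.read_camera("wrist");cv2.imwrite("pics/w_stand.png",im)
K,D,E=C
np.savez("ws.npz",K=K,D=D,E=E,p=s["eef_pos"],r=s["tcp_rot"])
c=proj("wrist",[[512.5,102.8,25]],C)[0].astype(int);print(c)
x0,y0=c[0]-65,c[1]-65
cv2.imwrite("pics/w_stand_c.png",cv2.resize(im[y0:y0+130,x0:x0+130],(520,520),interpolation=cv2.INTER_CUBIC));print(x0,y0)
b=np.load("wb.npz");B=(b["K"],b["D"],b["E"]);ib=cv2.imread("pics/w_block.png")
hs=cv2.cvtColor(ib,cv2.COLOR_BGR2HSV);m=((hs[...,0]>100)&(hs[...,0]<125)&(hs[...,1]>110)).astype(np.uint8);m[:, :290]=0;m[:,345:]=0;m[:190]=0;m[245:]=0
cs,_=cv2.findContours(m,0,2);k=max(cs,key=cv2.contourArea);e=cv2.minEnclosingCircle(k);print(e,"adapter",atz("",e[0],38,B))
for p in((281,177),(348.5,177),(349,255.5),(281,255.5)):print(atz("",p,38,B)[:2].round(1))
E
```

```text
2.3167 [512.8664496  101.14077249 214.47648223] [3.14142609e+00 4.22143764e-04 3.84314206e-01] [ 6.84583185e-02  3.46560586e-01  1.80730320e+00 -3.46662043e-04
  9.88078416e-01  1.25513122e+00]
[312 210]
247 145
((314.1556396484375, 216.20782470703125), 17.8125) adapter [ 463.46729442 -212.99884719   38.        ]
[ 483.5 -175.9]
[ 504.1 -226.5]
[ 442.8 -253.5]
[ 420.9 -199.7]
```

View pics/w_stand_c.png

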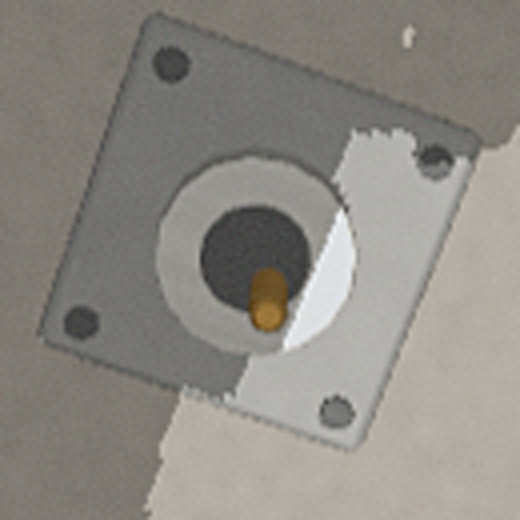

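```bash
cat >> h.py <<'E'
def tool(target,yaw=None):
    s=env.state();y=s["tcp_rot"][2];d=np.array(target)-s["eef_pos"];c,n=np.cos(y),np.sin(y)
    return np.round([d[0]*c+d[1]*n,d[0]*n-d[1]*c,-d[2]],1)
E
python3 - <<'E'
from h import *
b=np.load("ws.npz");B=(b["K"],b["D"],b["E"])
f=lambda x,y:(247+(x+.5)/4-.5,145+(y+.5)/4-.5)
seat=atz("",f(256,254),25,B);tip=atz("",f(267.5,313.5),53,B);base=atz("",f(268.5,288),25,B)
print(seat,tip,base,tip-seat,np.linalg.norm((tip-seat)[:2]))
C=cal("wrist")
for c in((150,14),(478,142),(356,450),(42,338)):print(atz("",f(*c),8,B)[:2])
im=cv2.imread("pics/w_stand.png");hs=cv2.cvtColor(im,cv2.COLOR_BGR2HSV)
m=((hs[...,1]>150)&(hs[...,0]<25)).astype(np.uint8);m[:200]=0;m[235:]=0;m[:,:300]=0;m[:,330:]=0
ys,xs=np.nonzero(m);print(xs.min(),xs.max(),ys.min(),ys.max())
print("tool",tool([463.3,-213.2,90]))
E
```

```text
[514.16500553 105.13587302  25.        ] [509.4575214  100.46315667  53.        ] [508.23688888  99.85636713  25.        ] [-4.70748414 -4.67271635 28.        ] 6.63284893303748
[551.19940603 144.82722722]
[552.44810006  67.95062427]
[476.34377464  65.14481506]
[474.33674027 141.88570485]
309 318 213 227
tool [-163.6  272.8  124.5]
```

Emit:
step_arm --plan '[[[-20,34,0,0,1],[-40,68,0,0,1],[-60,101,0,0,1],[-80,135,0,0,1],[-100,168,0,0,1],[-120,202,0,0,1],[-140,236,0,0,1],[-155,259,10,0,1]]]'

```text
t: 3.03
eef_pos: [466.0, -200.2, 206.0]
tcp_rot: [3.139, -0.002, 0.383]
ft_force: [0.4, 0.3, 0.7]
opening: 1.0
grip_force: 0.0
```

Emit:
step_arm --plan '[[[-8.6,13.8,20,0,1],[-8.6,13.8,60,0,1],[-8.6,13.8,95,0,1],[-8.6,13.8,125,0,1],[-8.6,13.8,150,0,1],[-8.6,13.8,150,0,1]]]'

```text
t: 3.53
eef_pos: [461.5, -212.0, 51.0]
tcp_rot: [-3.136, 0.004, 0.383]
ft_force: [0.1, 0.1, -0.3]
opening: 0.999
grip_force: 0.0
```

```bash
python3 - <<'E'
from h import *
s=env.state();print(s["t"],s["eef_pos"],s["tcp_rot"],s["ft_force"]);print(tool([463.3,-213.2,5]))
C=cal("wrist");im=env.read_camera("wrist");cv2.imwrite("pics/w_b2.png",im)
hs=cv2.cvtColor(im,cv2.COLOR_BGR2HSV);m=((hs[...,0]>100)&(hs[...,0]<125)&(hs[...,1]>110)).astype(np.uint8)
c=proj("",[[463.3,-213.2,38]],C)[0].astype(int);print(c)
mm=np.zeros_like(m);mm[max(0,c[1]-40):c[1]+40,c[0]-45:c[0]+45]=m[max(0,c[1]-40):c[1]+40,c[0]-45:c[0]+45]
cs,_=cv2.findContours(mm,0,2);k=max(cs,key=cv2.contourArea);e=cv2.fitEllipse(k);print(e,atz("",e[0],38,C))
E
```

```text
3.5333 [ 461.4639963  -212.03512439   50.97816646] [-3.1364444   0.00391292  0.38346573] [ 0.05571518  0.09256549 -0.27436447]
[ 1.3  1.8 46. ]
[317 291]
((317.5184326171875, 289.5681457519531), (59.68828582763672, 63.33877182006836), 92.66718292236328) [ 464.17460905 -212.7875584    38.        ]
```

Emit:
step_arm --plan '[[[1.8,1.7,20,-0.2,1],[1.8,1.7,40,-0.2,1],[1.8,1.7,46,-0.2,1],[1.8,1.7,46,-0.2,1],[1.8,1.7,46,-0.2,1]]]'

```text
t: 4.0
eef_pos: [466.5, -213.2, 9.9]
tcp_rot: [3.141, -0.001, 0.389]
ft_force: [-0.3, -0.1, -0.4]
opening: 0.999
grip_force: 0.0
```

Emit:
step_arm --plan '[[[0,0,0,0,-0.2],[0,0,0,0,-1],[0,0,0,0,-1],[0,0,0,0,-1],[0,0,0,0,-1],[0,0,0,0,-1],[0,0,0,0,-1],[0,0,0,0,-1]]]'

```text
t: 4.67
eef_pos: [466.0, -212.4, 8.7]
tcp_rot: [-3.141, 0.0, 0.389]
ft_force: [-0.7, 1.5, 2.6]
opening: 0.588
grip_force: 30.0
```

Gripped. Next I lift and carry.

Emit:
step_arm --plan '[[[0,0,-10,0,-1],[0,0,-25,0,-1],[0,0,-45,0,-1],[0,0,-65,0,-1],[0,0,-85,0,-1],[0,0,-95,0,-1],[0,0,-100,0,-1],[0,0,-100,0,-1]]]'

```text
t: 5.33
eef_pos: [466.4, -212.8, 109.3]
tcp_rot: [3.14, -0.001, 0.389]
ft_force: [0.7, 0.0, -4.5]
opening: 0.586
grip_force: 30.0
```

Emit:
step_arm --plan '[[[10,-16,0,0,-1],[28,-46,0,0,-1],[47,-78,0,0,-1],[66,-110,0,0,-1],[85,-142,0,0,-1],[104,-174,0,0,-1],[122,-204,0,0,-1],[136,-228,0,0,-1]]]'

```text
t: 6.0
eef_pos: [505.0, 52.3, 107.4]
tcp_rot: [-3.141, 0.002, 0.39]
ft_force: [0.4, -0.4, -4.0]
opening: 0.588
grip_force: 30.0
```

```bash
python3 - <<'E'
from h import *
s=env.state();print(s["t"],s["eef_pos"],s["tcp_rot"],s["ft_force"],s["opening"],s["grip_force"]);print(tool([511.3,101.4,80]))
E
```

```text
6.0 [505.04873248  52.29436451 107.40762463] [-3.14078873e+00  1.69388863e-03  3.90054965e-01] [ 0.35393842 -0.40198045 -4.02401715] 0.5878298555179933 29.973757560364902
[ 24.5 -43.   27.4]
```

Emit:
step_arm --plan '[[[10,-18,0,0,-1],[18,-32,0,0,-1],[23,-40,8,0,-1],[24,-42.5,16,0,-1],[24,-42.5,24,0,-1],[24,-42.5,26,0,-1],[24,-42.5,26,0,-1],[24,-42.5,26,0,-1]]]'

```text
t: 6.67
eef_pos: [511.6, 97.4, 82.3]
tcp_rot: [-3.141, 0.001, 0.388]
ft_force: [-0.1, 0.5, -4.0]
opening: 0.59
grip_force: 30.0
```

```bash
python3 - <<'E'
from h import *
s=env.state();print(s["t"],s["eef_pos"],s["tcp_rot"],s["ft_force"],s["moment"]);print(tool([511.3,101.4,66]))
C=cal("wrist");im=env.read_camera("wrist");cv2.imwrite("pics/w_carry.png",im)
hs=cv2.cvtColor(im,cv2.COLOR_BGR2HSV);m=((hs[...,0]>100)&(hs[...,0]<125)&(hs[...,1]>110)).astype(np.uint8)
y=s["tcp_rot"][2];xt=np.array([np.cos(y),np.sin(y)]);p=s["eef_pos"]
zt=p[2]-8.7+38
c=proj("",[[p[0]-2*xt[0],p[1]-2*xt[1],zt]],C)[0].astype(int)
mm=np.zeros_like(m);sl=(slice(c[1]-45,c[1]+45),slice(c[0]-50,c[0]+50));mm[sl]=m[sl]
cs,_=cv2.findContours(mm,0,2);k=max(cs,key=cv2.contourArea);e=cv2.fitEllipse(k);w=atz("",e[0],zt,C);print(e,w,(w-p)[:2]@xt,(w-p)[:2]@[xt[1],-xt[0]])
E
```

```text
6.6667 [511.57966062  97.43930142  82.27063921] [-3.14149362e+00  7.23023312e-04  3.88023176e-01] [-0.07869224  0.45527715 -4.02442136] [-0.00824873  0.01269533  0.00559112]
[ 1.2 -3.8 16.3]
((315.2091369628906, 343.2926025390625), (70.45133972167969, 79.53684997558594), 90.49054718017578) [510.81926316  96.3452896  111.57063921] -1.1177981481931367 0.7249782425176178
```

Emit:
step_arm --plan '[[[0.8,-3.8,2,0,-1],[0.8,-3.8,5,0,-1],[0.8,-3.8,8,0,-1],[0.8,-3.8,11,0,-1],[0.8,-3.8,13,0,-1],[0.8,-3.8,15,0,-1],[0.8,-3.8,16,0,-1],[0.8,-3.8,16,0,-1]]]'

```text
t: 7.38
eef_pos: [510.9, 102.1, 66.3]
tcp_rot: [-3.142, 0.0, 0.389]
ft_force: [-0.8, -0.8, -4.6]
opening: 0.589
grip_force: 30.0
```

Emit:
step_arm --plan '[[[0,0,1,0,-1],[0,0,2,0,-1],[0,0,3,0,-1],[0,0,4,0,-1],[0,0,5,0,-1],[0,0,6,0,-1],[0,0,6,0,-1]]]'

```text
t: 7.97
eef_pos: [510.8, 102.1, 60.4]
tcp_rot: [-3.142, 0.0, 0.389]
ft_force: [0.1, 0.4, -3.6]
opening: 0.589
grip_force: 30.0
```

No contact at tip level, so the post appears to be entering the hole. I'll go on slowly.

Emit:
step_arm --plan '[[[0,-0.5,1,0,-1],[0,-0.5,2,0,-1],[0,-0.5,3,0,-1],[0,-0.5,4,0,-1],[0,-0.5,5,0,-1],[0,-0.5,5,0,-1]]]'

```text
t: 8.47
eef_pos: [510.7, 102.6, 55.4]
tcp_rot: [-3.142, 0.0, 0.389]
ft_force: [-0.5, 0.2, -4.8]
opening: 0.589
grip_force: 30.0
```

Emit:
step_arm --plan '[[[0,1,1,0,-1],[0,1,2,0,-1],[0,1,3,0,-1],[0,1,4,0,-1],[0,1,5,0,-1],[0,1,5,0,-1]]]'

```text
t: 8.97
eef_pos: [511.0, 101.7, 50.4]
tcp_rot: [3.142, 0.0, 0.389]
ft_force: [0.4, 0.3, -4.9]
opening: 0.586
grip_force: 30.0
```

Emit:
step_arm --plan '[[[0,0,1,0,-1],[0,0,2,0,-1],[0,0,3,0,-1],[0,0,4,0,-1],[0,0,4,0,-1]]]'

```text
t: 9.38
eef_pos: [511.3, 101.7, 46.9]
tcp_rot: [3.141, -0.001, 0.389]
ft_force: [-0.8, 0.1, 2.5]
opening: 0.587
grip_force: 30.0
```

The post now touches the adapter at the expected depth. I'll press on gently.

Emit:
step_arm --plan '[[[0,0,0.5,0,-1],[0,0,1,0,-1],[0,0,1.5,0,-1],[0,0,2,0,-1],[0,0,2,0,-1]]]'

```text
t: 9.8
eef_pos: [511.1, 101.4, 45.0]
tcp_rot: [3.141, -0.0, 0.39]
ft_force: [-2.1, -4.6, 2.0]
opening: 0.588
grip_force: 30.0
```

Emit:
step_arm --plan '[[[0,0,0.7,0,-1],[0,0,1.4,0,-1],[0,0,2,0,-1],[0,0,2.5,0,-1],[0,0,3,0,-1],[0,0,3,0,-1]]]'

```text
t: 10.3
eef_pos: [511.3, 101.7, 41.5]
tcp_rot: [3.141, -0.0, 0.389]
ft_force: [0.0, 0.3, 0.6]
opening: 0.59
grip_force: 30.0
```

Snapped off: the force fell to a sliding level. Seating should come near TCP z ≈ 34.

Emit:
step_arm --plan '[[[0,0,0.8,0,-1],[0,0,1.6,0,-1],[0,0,2.4,0,-1],[0,0,3.2,0,-1],[0,0,4,0,-1],[0,0,4.5,0,-1],[0,0,4.5,0,-1]]]'

```text
t: 10.88
eef_pos: [510.6, 101.6, 36.5]
tcp_rot: [-3.141, 0.001, 0.389]
ft_force: [0.6, -0.1, -4.7]
opening: 0.589
grip_force: 30.0
```

Emit:
step_arm --plan '[[[0,0,0.6,0,-1],[0,0,1.2,0,-1],[0,0,1.8,0,-1],[0,0,2.4,0,-1],[0,0,2.4,0,-1]]]'

```text
t: 11.3
eef_pos: [511.1, 101.7, 34.6]
tcp_rot: [3.142, 0.0, 0.389]
ft_force: [0.6, -0.6, -4.9]
opening: 0.587
grip_force: 30.0
```

Emit:
step_arm --plan '[[[0,0,0.4,0,-1],[0,0,0.8,0,-1],[0,0,1.2,0,-1],[0,0,1.5,0,-1],[0,0,1.5,0,-1]]]'

```text
t: 11.72
eef_pos: [511.1, 101.6, 33.6]
tcp_rot: [3.141, -0.0, 0.389]
ft_force: [-2.8, -0.3, 4.3]
opening: 0.587
grip_force: 30.0
```

Emit:
step_arm --plan '[[[0,0,0.4,0,-1],[0,0,0.7,0,-1],[0,0,0.7,0,-1],[0,0,0.7,0,-1]]]'

```text
t: 12.05
eef_pos: [511.2, 101.6, 33.6]
tcp_rot: [3.141, -0.001, 0.389]
ft_force: [-4.0, -1.2, 16.1]
opening: 0.589
grip_force: 30.0
```

```bash
python3 - <<'E'
from h import *
im=env.read_camera("wrist");cv2.imwrite("pics/w_seat.png",im[200:480,120:520].repeat(2,0).repeat(2,1))
E
```

```text
(no output)
```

View pics/w_seat.png

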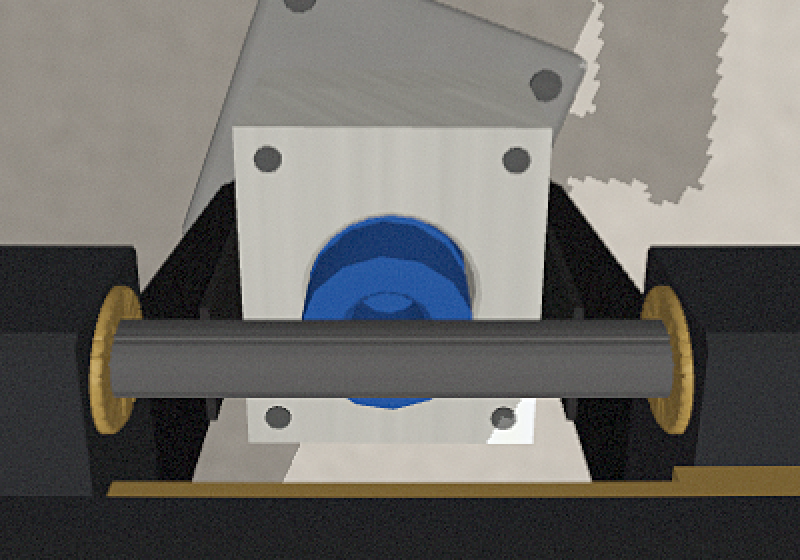

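The block is seated (stiff contact at z 33.6) and the blue adapter stands proud of its top. I'll unload, open and rise.

Emit:
step_arm --plan '[[[0,0,-0.8,0,-1],[0,0,-0.8,0,-1],[0,0,-0.8,0,-0.3],[0,0,-0.8,0,0.2],[0,0,-0.8,0,0.5],[0,0,-0.8,0,0.8],[0,0,-0.8,0,0.8],[0,0,-0.8,0,0.8]]]'

```text
t: 12.77
eef_pos: [511.2, 101.6, 33.2]
tcp_rot: [3.142, 0.0, 0.389]
ft_force: [-0.1, -1.0, -0.6]
opening: 0.821
grip_force: 0.0
```

Emit:
step_arm --plan '[[[0,0,-5,0,0.8],[0,0,-20,0,0.8],[0,0,-45,0,0.8],[0,0,-70,0,0.8],[0,0,-90,0,0.8],[0,0,-90,0,0.8],[0,0,-90,0,0.8],[0,0,-90,0,0.8]]]'

```text
t: 13.43
eef_pos: [510.8, 101.6, 122.9]
tcp_rot: [-3.142, 0.001, 0.389]
ft_force: [-0.4, -0.0, -1.5]
opening: 0.9
grip_force: 0.0
```

```bash
python3 - <<'E'
from h import *
s=env.state();print(s["t"],s["eef_pos"],s["tcp_rot"],s["ft_force"])
im=env.read_camera("wrist");C=cal("wrist");K,D,E=C;np.savez("w3.npz",K=K,D=D,E=E)
cv2.imwrite("pics/w_free_full.png",im)
c=proj("",[[509.5,101,77]],C)[0].astype(int);print(c)
x0,y0=c[0]-100,c[1]-80;print(x0,y0);cv2.imwrite("pics/w_free.png",cv2.resize(im[y0:y0+150,x0:x0+200],(800,600),interpolation=2))
E
```

```text
13.4333 [510.77926777 101.61544044 122.89305124] [-3.14152575e+00  5.13376322e-04  3.89157617e-01] [-0.36555743 -0.0378974  -1.48075007]
[314 271]
214 191
```

View pics/w_free.png

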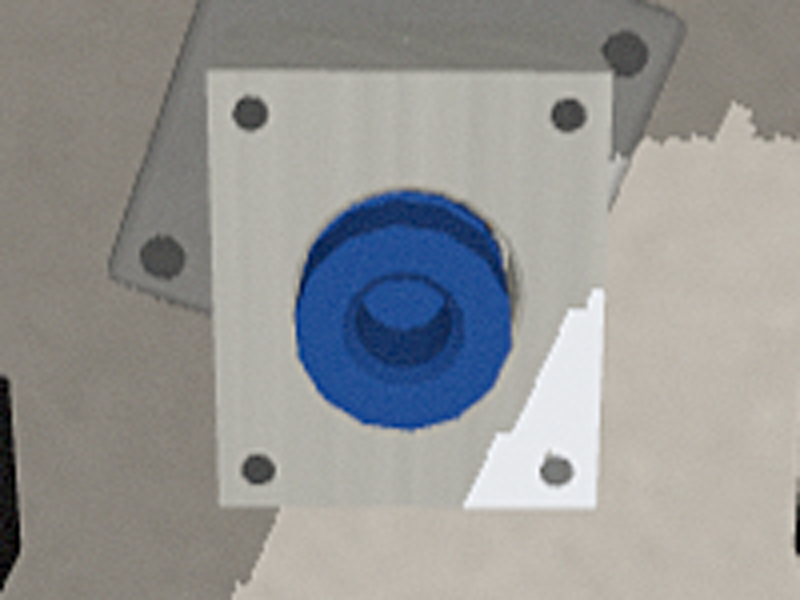

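The block lies flat on the stand. The adapter stands up out of it, with its top at about pixel (315,273).

```bash
python3 - <<'E'
from h import *
b=np.load("w3.npz");B=(b["K"],b["D"],b["E"])
f=lambda x,y:(214+(x+.5)/4-.5,191+(y+.5)/4-.5)
w=atz("",f(404,327),77,B);s=env.state();p=s["eef_pos"];print(w,tool([w[0],w[1],66.5]))
for c in((208,71),(612,71),(597,507),(220,507)):print(atz("",f(*c),63,B)[:2].round(1))
for z in(74,77,80):print(z,(atz("",f(512,327),z,B)-atz("",f(296,327),z,B))[:2])
E
```

```text
[509.27161912 100.63507325  77.        ] [-1.6  0.4 56. ]
[528.7 137.6]
[549.6  86.5]
[488.9  61.5]
[467.8 113. ]
74 [ 11.14340192 -27.16263866]
77 [ 10.98941253 -26.78728128]
80 [ 10.83542314 -26.41192389]
```

Emit:
step_arm --plan '[[[-1.6,0.4,10,0,0.3],[-1.6,0.4,22,0,0.3],[-1.6,0.4,35,0,0.2],[-1.6,0.4,45,0,0.1],[-1.6,0.4,52,0,0.1],[-1.6,0.4,56,0,0.1],[-1.6,0.4,57,0,0.1],[-1.6,0.4,57,0,0.1]]]'

```text
t: 14.15
eef_pos: [509.8, 100.7, 66.1]
tcp_rot: [-3.142, 0.0, 0.389]
ft_force: [0.3, -0.0, 0.8]
opening: 0.548
grip_force: 0.0
```

Emit:
step_arm --plan '[[[0,0,0,0,-0.1],[0,0,0,0,-0.2],[0,0,0,0,-0.3],[0,0,0,0,-0.4],[0,0,0,0,-0.6],[0,0,0,0,-1],[0,0,0,0,-1],[0,0,0,0,-1]]]'

```text
t: 14.82
eef_pos: [509.9, 100.7, 66.5]
tcp_rot: [3.141, -0.0, 0.389]
ft_force: [0.6, 0.2, 3.0]
opening: 0.307
grip_force: 30.0
```

The adapter is gripped at about 29–30 mm. I'll lift it straight up.

Emit:
step_arm --plan '[[[0,0,-1,0,-1],[0,0,-3,0,-1],[0,0,-6,0,-1],[0,0,-9,0,-1],[0,0,-12,0,-1],[0,0,-15,0,-1],[0,0,-18,0,-1],[0,0,-18,0,-1]]]'

```text
t: 15.48
eef_pos: [510.0, 100.7, 85.0]
tcp_rot: [3.141, -0.001, 0.389]
ft_force: [0.0, 0.7, -0.0]
opening: 0.307
grip_force: 30.0
```

Emit:
step_arm --plan '[[[0,0,-10,0,-1],[0,0,-25,0,-1],[0,0,-40,0,-1],[0,0,-55,0,-1],[0,0,-62,0,-1],[0,0,-65,0,-1],[0,0,-65,0,-1]]]'

```text
t: 16.07
eef_pos: [509.9, 100.7, 149.9]
tcp_rot: [3.141, -0.001, 0.389]
ft_force: [-0.4, -0.4, -1.4]
opening: 0.306
grip_force: 30.0
```

```bash
python3 - <<'E'
from h import *
s=env.state();print(s["t"],s["eef_pos"],s["tcp_rot"],s["ft_force"],s["opening"]);print(tool([610,-130,140]))
a=env.read_camera("wrist");b=env.read_camera("top");C=cal("top")
c=proj("",[[620,-20,30]],C)[0].astype(int);print(c)
cv2.imwrite("pics/lift.png",np.hstack([cv2.resize(a,(400,300)),cv2.resize(b[c[1]-75:c[1]+75,c[0]-100:c[0]+100],(400,300),interpolation=2)]));cv2.imwrite("pics/lift_a.png",a);cv2.imwrite("pics/lift_b.png",b)
E
```

```text
16.0667 [509.90568796 100.69543338 149.8596105 ] [ 3.14116656e+00 -9.77348600e-04  3.89242830e-01] [-0.38143552 -0.42782543 -1.43152861] 0.30583122857821066
[  5.1 251.4   9.9]
[266 188]
```

View pics/lift.png

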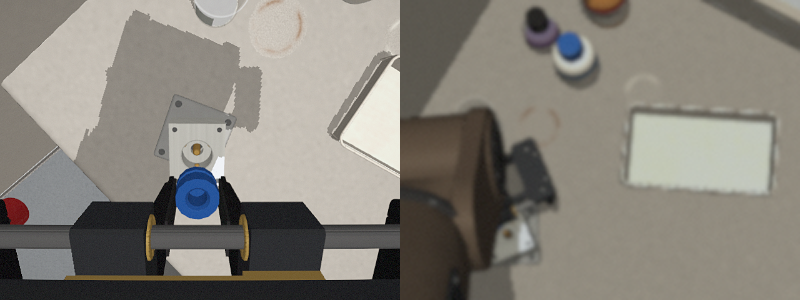

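The adapter is held upright, and the block stays seated with the post visible in its hole. Next I carry it over the tray centre at about (615,-150).

Emit:
step_arm --plan '[[[0,15,0,0,-1],[0,45,0,0,-1],[1,80,0,0,-1],[1,116,0,0,-1],[1,152,0,0,-1],[2,188,0,0,-1],[2,224,0,0,-1],[2,250,0,0,-1]]]'

```text
t: 16.83
eef_pos: [607.0, -132.5, 148.1]
tcp_rot: [-3.141, 0.001, 0.388]
ft_force: [-0.0, 0.5, -0.5]
opening: 0.304
grip_force: 30.0
```

Emit:
step_arm --plan '[[[0,15,10,0,-1],[0,20,25,0,-1],[0,21,45,0,-1],[0,21,65,0,-1],[0,21,80,0,-1],[0,21,85,0,-1],[0,21,85,0,-1],[0,21,85,0,-1]]]'

```text
t: 17.5
eef_pos: [614.4, -148.9, 64.1]
tcp_rot: [-3.141, 0.001, 0.39]
ft_force: [0.1, -0.8, 0.1]
opening: 0.304
grip_force: 30.0
```

```bash
python3 - <<'E'
from h import *
s=env.state();print(s["t"],s["eef_pos"],s["tcp_rot"],s["ft_force"],s["opening"])
a=env.read_camera("wrist");cv2.imwrite("pics/tray.png",a)
E
```

```text
17.5 [ 614.41576563 -148.91061136   64.12434499] [-3.14123625e+00  5.19042350e-04  3.89605919e-01] [ 0.14016238 -0.81692928  0.076683  ] 0.3041817343763608
```

View pics/tray.png

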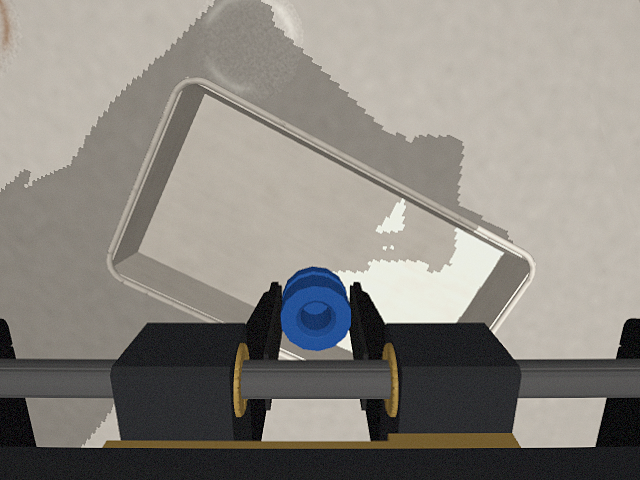

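The tray lies below with corners near (190,78), (533,262) and (110,268), and the adapter is inside its outline. I'll lower it and feel for the floor.

Emit:
step_arm --plan '[[[0,0,8,0,-1],[0,0,18,0,-1],[0,0,28,0,-1],[0,0,36,0,-1],[0,0,42,0,-1],[0,0,44,0,-1],[0,0,44,0,-1],[0,0,44,0,-1]]]'

```text
t: 18.22
eef_pos: [614.6, -149.3, 20.3]
tcp_rot: [3.142, 0.0, 0.389]
ft_force: [-0.6, 0.3, -0.3]
opening: 0.308
grip_force: 30.0
```

Emit:
step_arm --plan '[[[0,0,0.6,0,-1],[0,0,1.2,0,-1],[0,0,1.8,0,-1],[0,0,2.4,0,-1],[0,0,3,0,-1],[0,0,3,0,-1],[0,0,3,0,-1]]]'

```text
t: 18.8
eef_pos: [614.4, -149.3, 17.3]
tcp_rot: [3.142, 0.0, 0.389]
ft_force: [-0.2, -0.4, -0.5]
opening: 0.305
grip_force: 30.0
```

Emit:
step_arm --plan '[[[0,0,0.4,0,-1],[0,0,0.8,0,-1],[0,0,1.2,0,-1],[0,0,1.6,0,-1],[0,0,1.6,0,-1]]]'

```text
t: 19.22
eef_pos: [614.6, -149.3, 16.0]
tcp_rot: [3.141, -0.0, 0.389]
ft_force: [-0.3, 0.6, 4.8]
opening: 0.308
grip_force: 30.0
```

Contact at 16.0, as expected. I'll open gradually and rise.

Emit:
step_arm --plan '[[[0,0,0,0,-0.35],[0,0,0,0,-0.3],[0,0,0,0,-0.2],[0,0,0,0,-0.1],[0,0,0,0,0],[0,0,0,0,0.1],[0,0,0,0,0.1],[0,0,0,0,0.1]]]'

```text
t: 19.88
eef_pos: [614.5, -149.3, 15.7]
tcp_rot: [3.142, 0.0, 0.389]
ft_force: [-0.0, 0.9, -0.1]
opening: 0.546
grip_force: 0.0
```

Emit:
step_arm --plan '[[[0,0,-4,0,0.1],[0,0,-12,0,0.1],[0,0,-28,0,0.1],[0,0,-50,0,0.1],[0,0,-80,0,0.1],[0,0,-110,0,0.1],[0,0,-130,0,0.1],[0,0,-130,0,0.1]]]'

```text
t: 20.55
eef_pos: [616.2, -149.8, 151.1]
tcp_rot: [3.136, -0.006, 0.389]
ft_force: [0.7, -0.1, 0.9]
opening: 0.551
grip_force: 0.0
```

```bash
python3 - <<'E'
from h import *
s=env.state();print(s["t"],s["eef_pos"],s["ft_force"],s["opening"])
a=env.read_camera("wrist");b=env.read_camera("scene");C=cal("scene")
c=proj("",[[510,100,50]],C)[0].astype(int);print(c)
cv2.imwrite("pics/fin.png",np.hstack([cv2.resize(a,(480,360)),cv2.resize(b[c[1]-45:c[1]+45,c[0]-40:c[0]+40],(320,360),interpolation=2)]))
E
```

```text
20.55 [ 616.15774755 -149.78216905  151.14591669] [ 0.70356646 -0.10116395  0.93474848] 0.5513444419408688
[260 200]
```

View pics/fin.png

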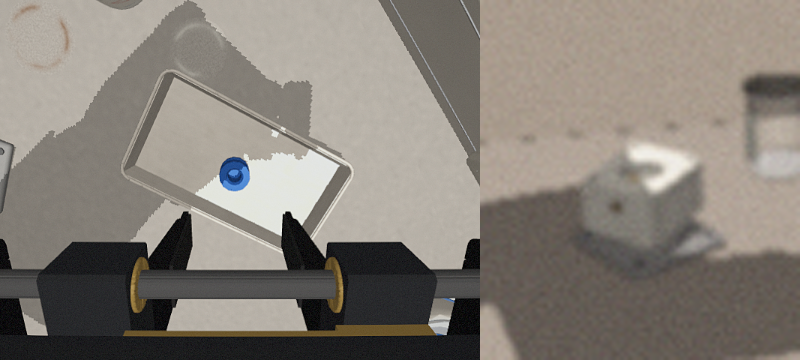

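The adapter stands upright in the middle of the tray at about (235,174), with the gripper clear. The block is level on the stand and the beaker is where it was.

```bash
python3 -c "
from cell import env
print(env.job_done())"
```

```text
the job is handed in; nothing more can be done
None
```

The job is handed in: the block is seated on the stand, and the adapter was pushed up, lifted out and stood upright in the tray in about 21 s. The beaker and marker were not touched.

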